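# Roll the adjustable wrench to fit the clamp nut and tighten it to its stop

## Robot

A 6-joint arm with a two-finger parallel gripper is mounted at the origin on a cart in front of the work surface, level with it; the furniture and walls round the work are solid. World frame = base frame: x ahead of the robot, y to its left, z up, the work surface at z = 0. Lengths are in m, angles in rad, forces in N, time in s.
With the tool pointing down it reaches from about 0.225 to 0.875 m from the base axis. Payload 3.4 kg.
Tool frame: the origin (TCP) lies at the very end of the fingers, on their centre line; the grasp point (between the pads) lies behind it (manip.tcp_to_grasp is the z of the grasp point in the tool frame, in m); z points along the fingers, y is the direction in which the jaws open and shut (so a half turn about z gives the same grasp; the last joint's range is limited). The gripper opens to 85 mm and grips with 20 to 120 N. Pads are 22 mm wide; open, the fingers measure 114 mm over their backs; the gripper's body (76 mm by 85 mm) begins 54 mm behind the grasp point. The pads swing forward as they close: fully open they stand 13 mm farther back than shut.
Start: joints at [-1.45, 0.276, 1.505, -0, 1.361, -0.121], TCP at [0.138, -0.558, 0.231] pointing down, gripper open.
Joint ranges: [-2.89, 2.89], [-0.75, 2.08], [0.22, 2.7], [-1.18, 4.32], [0.11, 2.71], [-2.7, 2.7]. Speed limits (rad/s): [2.57, 2.57, 3.14, 3.14, 3.14, 3.14].

## Interface

Orientations are given as a unit quaternion [w, x, y, z].
In Python, from rig import manip, eyes gives the robot as it stands.
- The arm moves only by the tool servo_tool, never from a script. Its argument "increments" is a list of rows, each an object with "slide": the shift along the tool's x, y, z in m, a list of three; "spin": the turn about the tool's z in degrees. A call has 1 to 8 rows; each row shifts and turns the commanded pose from where the row before left it, along the tool's axes as they then stand; what a row does not reach is not made up. A row lasts 1/10 s, in which the tool goes at most 50 mm and 8.59 degrees, less where a joint would pass 70% of its speed; a pose out of reach is approached as far as the arm can. A call is refused whole if a number of a shift passes 0.05 or a number of a turn 8.59, either way. A call with a gripper value outside its range is refused whole. "hand" is the opening, from 0 (shut) to 1 (fully open), set as the call begins (left out, the last holds). The fingers move at their own pace and stop on an object; "newtons" is the grip in N (left out, the last holds). Time passes only in rows, so rows that do not move let the fingers close. It gives the time, the measured TCP pose, the force and the opening at its end, in the units of the state.
- manip.get_state(): the state, without advancing time (a new reading comes with each control period).
- eyes.get_image(name): name is "scene" or "top"; returns the picture (384x512x3 uint8, blue, green, red); there is no depth.
- eyes.calibration(name): a dict with "fx", "fy", "cx", "cy" (pixels), "rvec" (rotation vector, rad) and "tvec" (3), from world to camera coordinates, as OpenCV has them. Camera axes: x right, y down, z forward; pixel columns grow to the right and rows downward; lengths in m; the calibration is good to about 2 mm. A picture is of the moment at which its call begins. calibration takes no time and is no camera call.
- manip.sign_off(): hands the job in, once; it reports no verdict.
The state is a dict: "clock": time; "qpos": joint angles; "qd": joint speeds; "effort": joint torques, N m; "position": TCP position; "ee_rot": TCP orientation; "contact_force": force on the tool from outside, world axes, zero at the start; "moment": the same for the moment, N m; "width": finger opening in m.
Only numpy, scipy, OpenCV 4.12 (cv2) and the standard library are available. Lean on these libraries where they do the work, as an engineer would, in place of code of your own. Each camera call takes 0.05 s, during which the arm holds its last target.

## Task

The adjustable wrench lies with its jaws loosely round the clamp nut on the mounting plate. Roll its worm with a fingertip, pressing lightly enough not to hurt it (under 30 N), until both jaws are snug on the nut, then use the wrench handle to turn the nut clockwise until its pointer arm comes up against the stop post. Leave the wrench lying flat on the nut with the jaws still snug; do not push the jaw or the nut with the fingers, do not lift the wrench off, and do not disturb the things lying around it.

Things in the scene. Friction and masses are not known exactly. Their poses are not given: they have to be found in the camera images.
- plate: Fixed aluminium plate on the trolley, 210 (its x) x 240 (its y) x 10 mm thick. Origin on its underside, below the axis of the hex nut, z up; it reaches 70 mm from the nut axis to its -y, 170 mm to its +y. A steel stop post (8 mm thick, 32 mm high above the plate) stands 46 mm from the nut axis.
- nut: Steel hex clamp nut, 36 mm across flats, 41.6 across corners, 24 mm high above the plate, with a round collar up to 32 mm. It turns only about its vertical axis, with about 0.35 N m friction, and stays where left. Origin on the axis at the plate's top. Two flats are parallel to its x axis, along which a dark pointer arm (8 mm wide, 25 to 30 mm above the plate) sticks out 50 mm from the axis.
- pointer_tip (a point): Outer end of the nut's pointer arm, 50 mm from the nut axis, 27.5 mm above the plate's top. At the start the nut can turn 0.62 to 0.7 rad clockwise (seen from above) before the arm stops hard at the stop post.
- pointer_home (a point): Point fixed to the plate where the pointer tip is when the arm lies against the stop post and the nut is home.
- wrench: Loose steel adjustable wrench, 0.42 kg, flat on the plate, open jaws round the nut. Origin on its underside where the axis of a fitted nut lies; +x out of the jaws' mouth, handle to -x, +y the moving jaw's side. Head 18 mm thick, x -70 to +19 mm, about 62 mm wide; fixed jaw's face at y = -18 mm, throat at x = -25 mm. Handle 24 mm wide, 13 thick, x -85 to -219 mm.
- wrench_handle (a point): Point in the middle of the wrench's handle, 145 mm from the wrench's origin to its -x, 6.5 mm above the underside.
- jaw: Moving jaw of the wrench, 44 x 13 x 18 mm. Origin mid gripping face, at the underside; axes as the wrench's. It slides along the wrench's y only as the worm turns (1.5 mm per rad): its y in the wrench's frame is 18 mm when the jaws just fit the nut, 21 to 23 mm at the start. It yields and opens if the nut forces it with over about 45 N, so do not lean on the handle at the stop.
- worm: Knurled roller in the wrench's head, 24 mm thick, 19 long, axis along the wrench's y, origin at its centre: 45.5 mm from the wrench's origin to -x, 3.5 to +y, 13.2 up; top 7 mm proud of the head. A tip pressed on its top and dragged to the wrench's +x (towards the nut) closes the jaw. Drag is about 6 N, so press 10 to 16 N; several strokes; with the jaw on the nut the drag rises and the tip slips.
- forceps: Bystander: fine forceps lying on the plate, 127 mm long. Origin at its middle, underside.
- bung: Bystander: dark round stopper, 33 mm wide, 30 mm high, standing on the plate. Origin at its underside.
- roll: Bystander: roll of tape lying flat, 98 mm wide, 25 mm high. Origin at its underside.

How it is judged:
On the way, in this order (a step that is already met when the one before it is completed fails the run):
1. the moving jaw has been rolled in until it bears on the nut (over 3 N), before the nut has been turned (pointer tip moved less than 12 mm) (y of jaw in the frame of wrench below 0.0195 m and contact force between jaw and nut above 3 N and distance of pointer_tip from where it was at the start of the episode below 0.012 m), for 0.3 s.
2. the wrench, still snug, has turned the nut home (y of jaw in the frame of wrench below 0.0195 m and horizontal distance between pointer_tip and pointer_home below 0.004 m), for 0.2 s.
At the end, for the whole second after the job is handed in: The nut's pointer tip is within 4 mm of its home against the stop post; the wrench lies flat (within 0.06 rad) and still on the plate, its origin within 8 mm of the nut's, and its moving jaw is still snug (at most 1.5 mm wider than the nut) (all of step 2 and angle between wrench's own z axis and vertical below 0.06 rad and distance between wrench and nut below 0.008 m and linear speed of wrench below 0.02 m/s); the robot touches nothing.
It fails at once if the worm is pressed with more than 30 N (contact force between the fingers and worm above 30 N).
It fails at once if the moving jaw is pushed by the fingers (over 5 N) (contact force between the fingers and jaw above 5 N).
It fails at once if the nut or its arm is pushed by the fingers (over 3 N) (contact force between the fingers and nut above 3 N).
It fails at once if the wrench is lifted off the plate (by over 15 mm) (height (world z) of wrench above 0.025 m).
It fails at once if a bystander (forceps, bung or tape roll) is moved more than 25 mm (distance of any of forceps, bung, roll from where it was at the start of the episode above 0.025 m).
It also fails if it takes over 72 s, if anything falls off the work surface, if the arm or the gripper's body presses on something with over 40 N, if the wrist force passes 120 N, or if a joint passes its speed limit or range.

## Working session

There is one attempt and no reset: what is moved stays moved. The work goes in short steps, Python scripts to look and compute and a tool call to move; the robot and the scene stay as the last step left them, time stands still between calls to the robot, and variables do not carry over. Pictures are saved under pics/ and viewed, and the job is handed in when it is done.

Besides the shell and the picture viewer there is one more tool, called after "Emit:" by a JSON object that holds its "name" and its "arguments". servo_tool: Moves the arm, as the interface text tells. Its arguments: {"type":"object","properties":{"increments":{"type":"array","items":{"type":"object","properties":{"slide":{"type":"array","items":{"type":"number"}},"spin":{"type":"number"}}}},"hand":{"type":"number"},"newtons":{"type":"number"}},"required":["increments"]}

```bash
ls; mkdir -p pics; python3 - <<'E'
from rig import manip, eyes
import cv2
s=manip.get_state(); print(s); print(manip.tcp_to_grasp)
for n in("scene","top"):
    im=eyes.get_image(n); cv2.imwrite(f"pics/{n}0.png",im); print(n,eyes.calibration(n))
E
```

```text
pics
{'clock': 0.0, 'qpos': array([-1.44997395e+00,  2.76607831e-01,  1.50613888e+00,  6.92492417e-06,
        1.36067431e+00, -1.21000424e-01]), 'qd': array([-8.41990333e-04,  4.38399171e-04,  9.41905037e-05, -2.11823065e-04,
        1.80405989e-03,  1.38773096e-03]), 'effort': array([ 2.57245410e-04, -4.16772759e+01, -2.45804769e+01, -1.97227191e-04,
        1.09880735e-02,  7.87151293e-06]), 'position': array([ 0.13763056, -0.55774916,  0.23043009]), 'ee_rot': array([-9.14181665e-04,  9.92698791e-01,  1.20616232e-01,  3.46702980e-06]), 'contact_force': array([ 1.33026634, -0.24853138,  0.16778859]), 'moment': array([ 0.01043081,  0.01891612, -0.07434849]), 'width': 0.08540421320934326}
-0.0187
scene {'fx': 449.7338309878769, 'fy': 449.7338309878769, 'cx': 251.60817438584772, 'cy': 186.5514286095315, 'rvec': array([ 0.53092167, -2.42338624,  1.51988423]), 'tvec': array([0.45583847, 0.21219556, 0.71868628])}
top {'fx': 447.26276178049034, 'fy': 447.26276178049034, 'cx': 261.67061141673247, 'cy': 195.2486499064581, 'rvec': array([ 2.17795533, -2.17743374,  0.06224642]), 'tvec': array([-0.10372642,  0.57002047,  1.01698514])}
```

View pics/scene0.png

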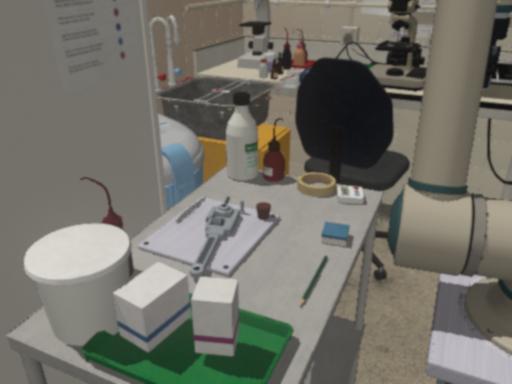

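View pics/top0.png

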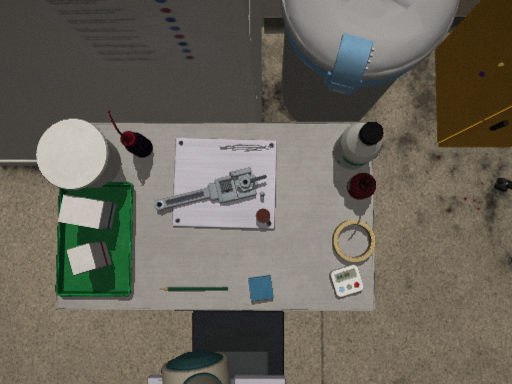

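```bash
cat > h.py <<'E'
from rig import manip, eyes
import cv2, numpy as np
def cal(n):
    c=eyes.calibration(n); K=np.array([[c['fx'],0,c['cx']],[0,c['fy'],c['cy']],[0,0,1]])
    return K,c['rvec'],c['tvec']
def proj(n,P):
    K,r,t=cal(n); return cv2.projectPoints(np.asarray(P,float).reshape(-1,3),r,t,K,None)[0].reshape(-1,2)
def back(n,uv,z):
    K,r,t=cal(n); R=cv2.Rodrigues(r)[0]; o=-R.T@t
    uv=np.asarray(uv,float).reshape(-1,2); d=(np.linalg.inv(K)@np.c_[uv,np.ones(len(uv))].T).T@R
    z=np.broadcast_to(z,len(uv)); return o+d*((z-o[2])/d[:,2])[:,None]
def crop(im,x0,y0,x1,y1,k,f):
    cv2.imwrite(f,cv2.resize(im[y0:y1,x0:x1],None,fx=k,fy=k,interpolation=cv2.INTER_CUBIC))
E
python3 - <<'E'
from h import *
print(back("top",[[175,139],[276,139],[276,229],[175,229],[245,183],[160,204]],0.01))
K,r,t=cal("scene");R=cv2.Rodrigues(r)[0];print(-R.T@t)
K,r,t=cal("top");R=cv2.Rodrigues(r)[0];print(-R.T@t)
crop(cv2.imread("pics/top0.png"),145,130,285,235,5.7,"pics/topc.png")
crop(cv2.imread("pics/scene0.png"),135,180,285,285,5.3,"pics/scenec.png")
E
```

```text
[[ 0.70434397  0.10190969  0.01      ]
 [ 0.70382573 -0.13716469  0.01      ]
 [ 0.49202772 -0.1368403   0.01      ]
 [ 0.49183472  0.09877998  0.01      ]
 [ 0.59956269 -0.06431646  0.01      ]
 [ 0.55024651  0.13490903  0.01      ]]
[0.17886648 0.69439635 0.50511991]
[ 0.49559905 -0.11886039  1.05365795]
```

View pics/topc.png

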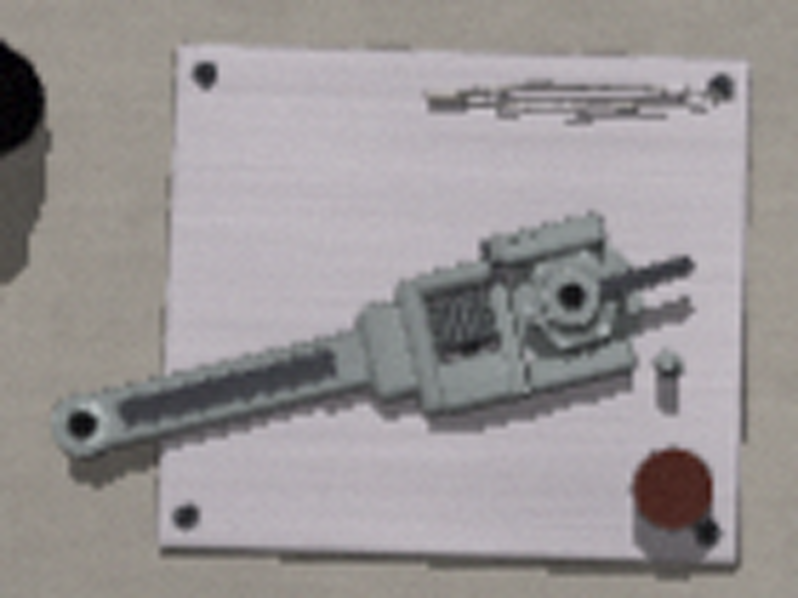

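View pics/scenec.png

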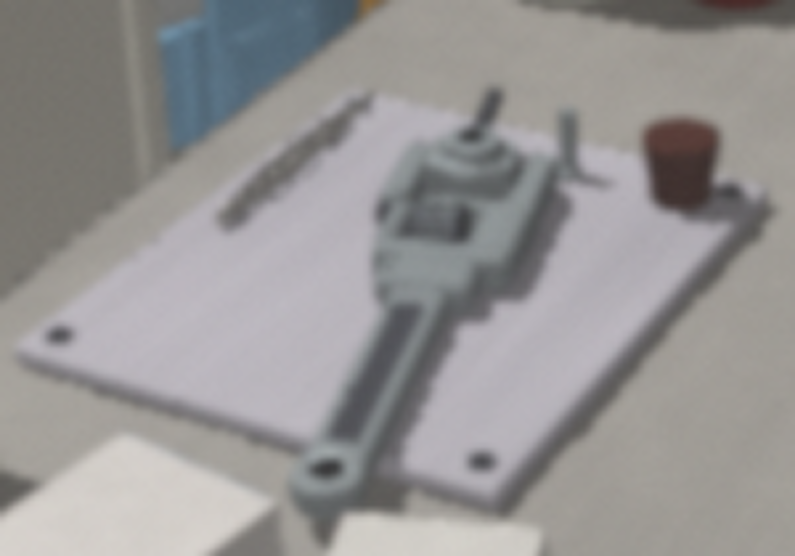

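```bash
python3 - <<'E'
from h import *
f=lambda x,y:[145+x/5.7,130+y/5.7]
names=dict(nut=(571,293,.042),ptip=(692,264,.0375),end=(83,424,.023),post=(668,358,.042),wormtop=(462,317,.035),hx1=(398,290,.028),hx2=(427,410,.028),fixtip=(635,352,.028),jawtip=(603,215,.028),jawb=(484,240,.028))
P={}
for k,(x,y,z) in names.items():
    P[k]=back("top",f(x,y),z)[0]; print(k,P[k].round(4))
n=P['nut'][:2];e=P['end'][:2];d=n-e
print('handle yaw',np.degrees(np.arctan2(d[1],d[0])),np.hypot(*d))
p=P['ptip'][:2]-n;print('ptr yaw',np.degrees(np.arctan2(p[1],p[0])),np.hypot(*p))
print(np.degrees(np.arctan2(*(P['post'][:2]-n)[::-1])),np.hypot(*(P['post'][:2]-n)))
# fit check: predicted worm
for yaw in (d,p):
    u=yaw/np.hypot(*yaw);v=np.array([-u[1],u[0]])
    print('worm',n-.0455*u+.0035*v,'h',n-.145*u)
s=manip.get_state();q=s['ee_rot'];from scipy.spatial.transform import Rotation as Ro
print(Ro.from_quat(np.r_[q[1:],q[0]]).as_matrix().round(4))
E
```

```text
nut [ 0.6    -0.0664  0.042 ]
ptip [ 0.6121 -0.1146  0.0375]
end [0.5487 0.1328 0.023 ]
post [ 0.574  -0.1051  0.042 ]
wormtop [ 0.5911 -0.0222  0.035 ]
hx1 [0.6027 0.0045 0.028 ]
hx2 [ 0.5541 -0.0077  0.028 ]
fixtip [ 0.5775 -0.0916  0.028 ]
jawtip [ 0.6332 -0.0785  0.028 ]
jawb [ 0.6231 -0.0303  0.028 ]
handle yaw -75.53959590677006 0.2056417311523289
ptr yaw -75.9150009777882 0.049753612242283085
-123.90516069854884 0.046657897741869785
worm [ 0.59204951 -0.02144297] h [0.56381416 0.07403092]
worm [ 0.59234408 -0.0213917 ] h [0.56473488 0.07426514]
[[ 9.709e-01  2.395e-01 -2.000e-04]
 [ 2.395e-01 -9.709e-01  1.600e-03]
 [ 2.000e-04 -1.600e-03 -1.000e+00]]
```

Emit:
{"name": "servo_tool", "arguments": {"increments": [{"slide": [0.0316,-0.0233,0]},{"slide": [0.0316,-0.0233,0]},{"slide": [0.0316,-0.0233,0]},{"slide": [0.0316,-0.0233,0]},{"slide": [0.0316,-0.0233,0]},{"slide": [0.0316,-0.0233,0]},{"slide": [0.0316,-0.0233,0]},{"slide": [0.0316,-0.0233,0]}], "hand": 0, "newtons": 40}}

```text
$.increments[0]: bad value
```

Emit:
{"name": "servo_tool", "arguments": {"increments": [{"slide": [0.0316,-0.0233,0]},{"slide": [0.0316,-0.0233,0]},{"slide": [0.0316,-0.0233,0]},{"slide": [0.0316,-0.0233,0]},{"slide": [0.0316,-0.0233,0]},{"slide": [0.0316,-0.0233,0]},{"slide": [0.0316,-0.0233,0]},{"slide": [0.0316,-0.0233,0]}]}}

```text
$.increments[0]: bad value
```

Emit:
{"name": "servo_tool", "arguments": {"increments": [{"spin": 8.5},{"spin": 8.5},{"spin": 8.5},{"spin": 8.5},{"spin": 8.5},{"spin": 8.5},{"spin": 8.5},{"spin": 8.5}]}}

```text
$.increments[0]: bad value
```

Emit:
{"name": "servo_tool", "arguments": {"increments": [{"spin": 8.5},{"spin": 8.5},{"spin": 5},{"spin": 0}]}}

```text
$.increments[0]: bad value
```

```bash
cat >> h.py <<'E'
from scipy.spatial.transform import Rotation as Ro
def T():
    s=manip.get_state();q=s['ee_rot'];return s,Ro.from_quat(np.r_[q[1:],q[0]]).as_matrix()
def to(target):
    s,R=T();return (R.T@(np.asarray(target)-s['position'])).round(4)
E
python3 - <<'E'
from h import *
s,R=T();print(s['clock'],s['position'],R.round(4),s['contact_force'],s['width'],s['qpos'])
print(to([.5903,-.0146,.06]))
E
```

```text
0.1 [ 0.13760177 -0.55781075  0.23054769] [[ 9.709e-01  2.395e-01 -2.000e-04]
 [ 2.395e-01 -9.709e-01  1.600e-03]
 [ 2.000e-04 -1.600e-03 -1.000e+00]] [-0.34648456 -0.00514314 -0.52659908] 0.08508875534103505 [-1.45001298e+00  2.76510726e-01  1.50598274e+00 -3.16102582e-05
  1.36071791e+00 -1.21028181e-01]
[ 0.5696 -0.4187  0.1713]
```

Both fields seem to be required in every row.

Emit:
{"name": "servo_tool", "arguments": {"increments": [{"slide": [0.0316,-0.0233,0],"spin": 0},{"slide": [0.0316,-0.0233,0],"spin": 0},{"slide": [0.0316,-0.0233,0],"spin": 0},{"slide": [0.0316,-0.0233,0],"spin": 0},{"slide": [0.0316,-0.0233,0],"spin": 0},{"slide": [0.0316,-0.0233,0],"spin": 0},{"slide": [0.0316,-0.0233,0],"spin": 0},{"slide": [0.0316,-0.0233,0],"spin": 0}], "hand": 0, "newtons": 40}}

```text
clock: 0.9
position: [0.3391, -0.3152, 0.231]
ee_rot: [-0.0, 0.993, 0.12, -0.0]
contact_force: [0.3, -0.6, -0.0]
width: -0.0001
```

Emit:
{"name": "servo_tool", "arguments": {"increments": [{"slide": [0.0316,-0.0233,0],"spin": 0},{"slide": [0.0316,-0.0233,0],"spin": 0},{"slide": [0.0316,-0.0233,0],"spin": 0},{"slide": [0.0316,-0.0233,0],"spin": 0},{"slide": [0.0316,-0.0233,0],"spin": 0},{"slide": [0.0316,-0.0233,0],"spin": 0},{"slide": [0.0316,-0.0233,0],"spin": 0},{"slide": [0.0316,-0.0233,0],"spin": 0}]}}

```text
clock: 1.7
position: [0.5399, -0.0738, 0.2309]
ee_rot: [-0.0, 0.993, 0.121, -0.0]
contact_force: [0.6, -0.5, -0.3]
width: 0.0001
```

Emit:
{"name": "servo_tool", "arguments": {"increments": [{"slide": [0,0,0],"spin": 8.5},{"slide": [0,0,0],"spin": 8.5},{"slide": [0,0,0],"spin": 8.5},{"slide": [0,0,0],"spin": 8.5},{"slide": [0,0,0],"spin": 8.5},{"slide": [0,0,0],"spin": 8.5},{"slide": [0,0,0],"spin": 8.5},{"slide": [0,0,0],"spin": 8.5}]}}

```text
clock: 2.5
position: [0.539, -0.0752, 0.2308]
ee_rot: [0.0, 0.889, -0.458, -0.001]
contact_force: [-0.3, -0.3, 1.1]
width: -0.0002
```

Emit:
{"name": "servo_tool", "arguments": {"increments": [{"slide": [0,0,0],"spin": 8.5},{"slide": [0,0,0],"spin": 8.5},{"slide": [0,0,0],"spin": 5},{"slide": [0,0,0],"spin": 0}]}}

```text
clock: 2.9
position: [0.539, -0.0752, 0.2308]
ee_rot: [0.0, 0.787, -0.617, -0.0]
contact_force: [0.5, 0.1, -0.1]
width: -0.0002
```

```bash

python3 - <<'E'
from h import *
s,R=T();print(s['clock'],s['position'],R.round(4),s['contact_force'],s['width'],s['qpos'])
print(to([.5903,-.0146,.06]))
E
```

```text
2.9 [ 0.53900767 -0.07517971  0.23082746] [[ 2.397e-01 -9.708e-01 -1.000e-03]
 [-9.708e-01 -2.397e-01  2.000e-04]
 [-4.000e-04  9.000e-04 -1.000e+00]] [ 0.53362924  0.08719019 -0.05096899] -0.00024515072356626357 [-2.66416497e-01  2.30384674e-01  1.56971619e+00 -5.52048410e-05
  1.34247160e+00  2.63314067e+00]
[-0.0464 -0.0645  0.1708]
```

Emit:
{"name": "servo_tool", "arguments": {"increments": [{"slide": [0,0,0],"spin": -8.5},{"slide": [0,0,0],"spin": -8.5},{"slide": [0,0,0],"spin": -8.5},{"slide": [0,0,0],"spin": -8.5},{"slide": [0,0,0],"spin": -8.5},{"slide": [0,0,0],"spin": -8.5},{"slide": [0,0,0],"spin": -8.5},{"slide": [0,0,0],"spin": -8.5}]}}

```text
clock: 3.7
position: [0.5391, -0.0752, 0.231]
ee_rot: [-0.0, 0.998, -0.067, -0.0]
contact_force: [-0.5, 0.7, 0.2]
width: 0.0001
```

Emit:
{"name": "servo_tool", "arguments": {"increments": [{"slide": [0,0,0],"spin": -8.5},{"slide": [0,0,0],"spin": -8.5},{"slide": [0,0,0],"spin": -8.5},{"slide": [0,0,0],"spin": -8.5},{"slide": [0,0,0],"spin": -8.5},{"slide": [0,0,0],"spin": -8.5},{"slide": [0,0,0],"spin": -8.5},{"slide": [0,0,0],"spin": -8.5}]}}

```text
clock: 4.5
position: [0.5391, -0.0753, 0.231]
ee_rot: [-0.0, 0.865, 0.503, -0.0]
contact_force: [0.7, -0.9, 0.4]
width: 0.0001
```

Emit:
{"name": "servo_tool", "arguments": {"increments": [{"slide": [0,0,0],"spin": -8.5},{"slide": [0,0,0],"spin": -8.5},{"slide": [0,0,0],"spin": -8.5},{"slide": [0,0,0],"spin": -8.5},{"slide": [0,0,0],"spin": -8.5},{"slide": [0,0,0],"spin": 0}]}}

```text
clock: 5.1
position: [0.5391, -0.0752, 0.231]
ee_rot: [-0.0, 0.626, 0.78, -0.0]
contact_force: [-0.4, 0.4, -0.7]
width: -0.0004
```

```bash

python3 - <<'E'
from h import *
s,R=T();print(s['clock'],s['position'],R.round(4),s['contact_force'],s['width'],s['qpos'])
print(to([.5903,-.0146,.06]))
E
```

```text
5.1 [ 0.53909459 -0.07523651  0.2309818 ] [[-2.154e-01  9.765e-01 -7.000e-04]
 [ 9.765e-01  2.154e-01  1.000e-04]
 [ 2.000e-04 -6.000e-04 -1.000e+00]] [-0.4006758   0.383438   -0.69803214] -0.00039602856429195755 [-2.66454637e-01  2.30267472e-01  1.56948628e+00 -8.70830681e-05
  1.34250488e+00 -4.83502817e-01]
[0.0481 0.0632 0.171 ]
```

Emit:
{"name": "servo_tool", "arguments": {"increments": [{"slide": [0.012,0.0158,0.03],"spin": 0},{"slide": [0.012,0.0158,0.03],"spin": 0},{"slide": [0.012,0.0158,0.03],"spin": 0},{"slide": [0.012,0.0158,0.03],"spin": 0},{"slide": [0,0,0.025],"spin": -1.9},{"slide": [0,0,0.015],"spin": 0},{"slide": [0,0,0.008],"spin": 0},{"slide": [0,0,0],"spin": 0}]}}

```text
clock: 5.9
position: [0.59, -0.0148, 0.0622]
ee_rot: [-0.001, 0.614, 0.789, -0.001]
contact_force: [-0.4, -0.2, -0.3]
width: 0.0
```

```bash

python3 - <<'E'
from h import *
s,R=T();print(s['clock'],s['position'],R.round(4),s['contact_force'],s['width'],s['qpos'])
print(to([.5903,-.0146,.037]))
a=eyes.get_image("top");b=eyes.get_image("scene")
crop(a,145,130,285,235,5.7,"pics/t1.png");crop(b,135,150,285,265,5.3,"pics/s1.png")
E
```

```text
5.9 [ 0.59000393 -0.01479623  0.06217286] [[-2.451e-01  9.695e-01 -2.400e-03]
 [ 9.695e-01  2.451e-01  3.000e-04]
 [ 8.000e-04 -2.300e-03 -1.000e+00]] [-0.43028761 -0.23472777 -0.31478231] 4.219647858573049e-05 [-1.42880010e-01  4.37978401e-01  1.70998937e+00 -1.05336787e-04
  9.96070024e-01 -3.90445062e-01]
[0.0001 0.0004 0.0252]
```

View pics/s1.png

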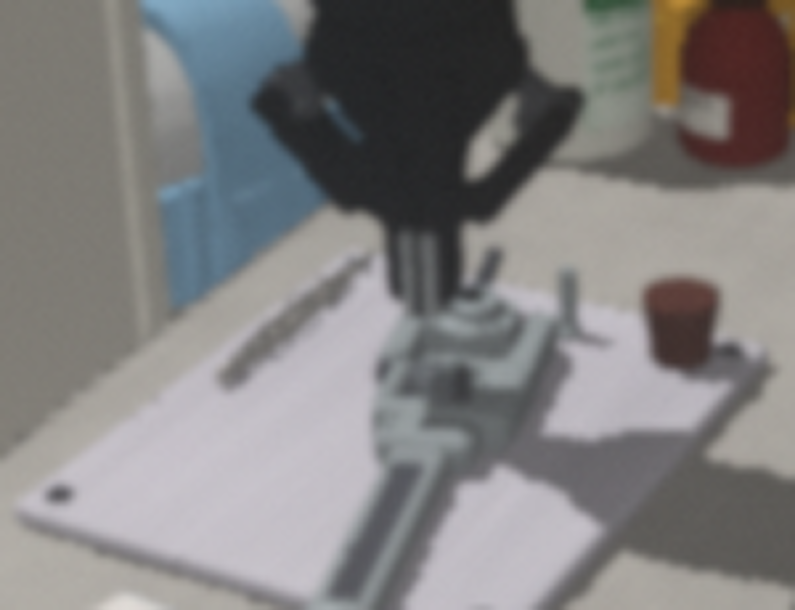

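View pics/t1.png

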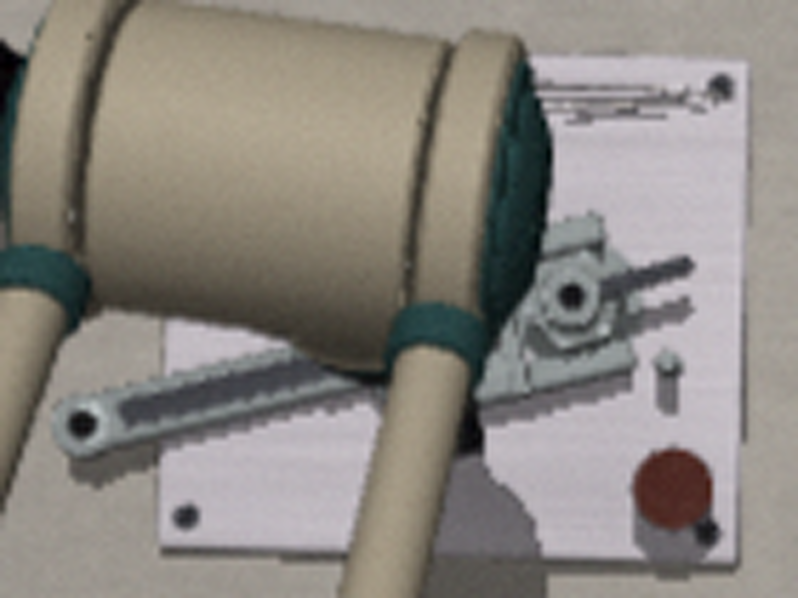

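Emit:
{"name": "servo_tool", "arguments": {"increments": [{"slide": [0,0,0.01],"spin": 0},{"slide": [0,0,0.01],"spin": 0},{"slide": [0,0,0.003],"spin": 0},{"slide": [0,0,0],"spin": 0}]}}

```text
clock: 6.4
position: [0.5901, -0.0149, 0.0395]
ee_rot: [-0.001, 0.614, 0.789, -0.0]
contact_force: [0.2, -0.3, 0.5]
width: 0.0003
```

Emit:
{"name": "servo_tool", "arguments": {"increments": [{"slide": [0,0,0.001],"spin": 0},{"slide": [0,0,0.001],"spin": 0},{"slide": [0,0,0],"spin": 0}]}}

```text
clock: 6.7
position: [0.5909, -0.0149, 0.0384]
ee_rot: [0.0, 0.614, 0.789, 0.0]
contact_force: [0.1, 0.5, 0.4]
width: 0.0001
```

Emit:
{"name": "servo_tool", "arguments": {"increments": [{"slide": [0,0,0.001],"spin": 0},{"slide": [0,0,0],"spin": 0}]}}

```text
clock: 6.9
position: [0.5908, -0.0149, 0.0373]
ee_rot: [0.0, 0.614, 0.789, -0.0]
contact_force: [-0.3, -1.1, 0.6]
width: 0.0001
```

Emit:
{"name": "servo_tool", "arguments": {"increments": [{"slide": [0,0,0.001],"spin": 0},{"slide": [0,0,0],"spin": 0}]}}

```text
clock: 7.1
position: [0.5907, -0.0149, 0.0362]
ee_rot: [-0.0, 0.614, 0.789, -0.0]
contact_force: [0.1, 0.8, -0.5]
width: 0.0002
```

Emit:
{"name": "servo_tool", "arguments": {"increments": [{"slide": [0,0,0.001],"spin": 0},{"slide": [0,0,0],"spin": 0}]}}

```text
clock: 7.3
position: [0.5909, -0.0149, 0.0353]
ee_rot: [0.0, 0.614, 0.789, 0.0]
contact_force: [0.0, 1.1, 0.3]
width: 0.0001
```

Emit:
{"name": "servo_tool", "arguments": {"increments": [{"slide": [0,0,0.0005],"spin": 0},{"slide": [0,0,0],"spin": 0}]}}

```text
clock: 7.5
position: [0.5909, -0.0149, 0.0352]
ee_rot: [0.0, 0.614, 0.789, 0.0]
contact_force: [-0.8, 0.3, 2.7]
width: 0.0002
```

Emit:
{"name": "servo_tool", "arguments": {"increments": [{"slide": [0,0,0.0005],"spin": 0},{"slide": [0,0,0],"spin": 0}]}}

```text
clock: 7.7
position: [0.5909, -0.0149, 0.0351]
ee_rot: [0.0, 0.614, 0.789, 0.0]
contact_force: [-1.0, 0.2, 4.9]
width: 0.0
```

Emit:
{"name": "servo_tool", "arguments": {"increments": [{"slide": [0,0,0.001],"spin": 0},{"slide": [0,0,0.0008],"spin": 0},{"slide": [0,0,0],"spin": 0}]}}

```text
clock: 8.0
position: [0.591, -0.0149, 0.0348]
ee_rot: [0.001, 0.614, 0.789, 0.0]
contact_force: [-4.2, 0.6, 15.6]
width: 0.0002
```

Emit:
{"name": "servo_tool", "arguments": {"increments": [{"slide": [-0.002,0,0],"spin": 0},{"slide": [-0.002,0,0],"spin": 0},{"slide": [-0.002,0,0],"spin": 0}]}}

```text
clock: 8.3
position: [0.5919, -0.0188, 0.0349]
ee_rot: [-0.001, 0.614, 0.789, 0.001]
contact_force: [-4.5, 6.4, 17.9]
width: 0.0004
```

Emit:
{"name": "servo_tool", "arguments": {"increments": [{"slide": [-0.002,0,0],"spin": 0},{"slide": [-0.002,0,0],"spin": 0},{"slide": [-0.002,0,0],"spin": 0}]}}

```text
clock: 8.6
position: [0.5933, -0.0244, 0.0348]
ee_rot: [-0.001, 0.614, 0.789, 0.001]
contact_force: [-4.9, 6.0, 17.2]
width: -0.0003
```

Emit:
{"name": "servo_tool", "arguments": {"increments": [{"slide": [-0.002,0,-0.0003],"spin": 0},{"slide": [-0.002,0,0],"spin": 0},{"slide": [-0.001,0,0],"spin": 0}]}}

```text
clock: 8.9
position: [0.5945, -0.0296, 0.0348]
ee_rot: [-0.001, 0.614, 0.789, 0.001]
contact_force: [-3.3, 3.7, 13.7]
width: 0.0001
```

```bash

python3 - <<'E'
from h import *
s,R=T();print(s['position'],s['contact_force'],R.T@s['contact_force'])
a=eyes.get_image("top")
crop(a,145,130,285,235,5.7,"pics/t2.png")
E
```

```text
[ 0.59453979 -0.02955638  0.03480688] [-3.2974326   3.70494538 13.72206431] [  4.43964912  -2.27775593 -13.71116606]
```

View pics/t2.png

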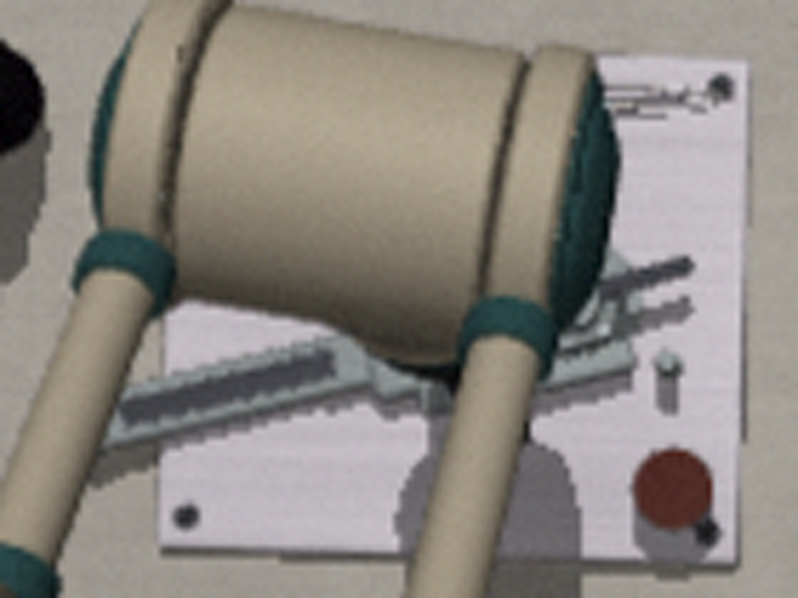

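Emit:
{"name": "servo_tool", "arguments": {"increments": [{"slide": [0,0,-0.008],"spin": 0},{"slide": [0.008,0,0],"spin": 0},{"slide": [0.009,0,0],"spin": 0},{"slide": [0,0,0.004],"spin": 0},{"slide": [0,0,0.002],"spin": 0},{"slide": [0,0,0.001],"spin": 0},{"slide": [0,0,0],"spin": 0}]}}

```text
clock: 9.65
position: [0.5902, -0.014, 0.0348]
ee_rot: [-0.001, 0.614, 0.789, 0.0]
contact_force: [-3.3, 2.6, 11.8]
width: -0.0001
```

Emit:
{"name": "servo_tool", "arguments": {"increments": [{"slide": [-0.001,0,0.0004],"spin": 0},{"slide": [-0.002,0,0],"spin": 0},{"slide": [-0.002,0,0],"spin": 0},{"slide": [-0.002,0,0],"spin": 0}]}}

```text
clock: 10.05
position: [0.5919, -0.0197, 0.0349]
ee_rot: [-0.001, 0.614, 0.789, 0.001]
contact_force: [-4.4, 6.0, 15.2]
width: -0.0002
```

Emit:
{"name": "servo_tool", "arguments": {"increments": [{"slide": [-0.002,0,0],"spin": 0},{"slide": [-0.002,0,0],"spin": 0}]}}

```text
clock: 10.25
position: [0.5932, -0.0235, 0.0349]
ee_rot: [-0.001, 0.614, 0.789, 0.001]
contact_force: [-3.2, 7.1, 14.7]
width: 0.0001
```

Emit:
{"name": "servo_tool", "arguments": {"increments": [{"slide": [-0.002,0,0],"spin": 0},{"slide": [-0.002,0,0],"spin": 0}]}}

```text
clock: 10.45
position: [0.5943, -0.0272, 0.0349]
ee_rot: [-0.001, 0.614, 0.789, 0.002]
contact_force: [-3.3, 6.8, 14.0]
width: 0.0001
```

Emit:
{"name": "servo_tool", "arguments": {"increments": [{"slide": [-0.002,0,0],"spin": 0},{"slide": [-0.001,0,0],"spin": 0}]}}

```text
clock: 10.65
position: [0.595, -0.0299, 0.0348]
ee_rot: [-0.001, 0.615, 0.789, 0.002]
contact_force: [-3.2, 7.6, 13.4]
width: 0.0004
```

Emit:
{"name": "servo_tool", "arguments": {"increments": [{"slide": [0,0,-0.008],"spin": 0},{"slide": [0.008,0,0],"spin": 0},{"slide": [0.009,0,0],"spin": 0},{"slide": [0,0,0.004],"spin": 0},{"slide": [0,0,0.002],"spin": 0},{"slide": [0,0,0.0014],"spin": 0},{"slide": [-0.001,0,0],"spin": 0}]}}

```text
clock: 11.35
position: [0.5904, -0.0154, 0.035]
ee_rot: [-0.001, 0.614, 0.789, 0.001]
contact_force: [-4.5, 6.5, 10.9]
width: -0.0
```

Emit:
{"name": "servo_tool", "arguments": {"increments": [{"slide": [-0.002,0,0],"spin": 0},{"slide": [-0.002,0,0],"spin": 0}]}}

```text
clock: 11.55
position: [0.5911, -0.0179, 0.035]
ee_rot: [-0.002, 0.615, 0.789, 0.001]
contact_force: [-3.1, 10.1, 12.2]
width: 0.0
```

Emit:
{"name": "servo_tool", "arguments": {"increments": [{"slide": [-0.002,0,0],"spin": 0},{"slide": [-0.002,0,0],"spin": 0}]}}

```text
clock: 11.75
position: [0.5928, -0.0225, 0.035]
ee_rot: [-0.001, 0.614, 0.789, 0.001]
contact_force: [-2.6, 6.2, 9.9]
width: -0.0003
```

Emit:
{"name": "servo_tool", "arguments": {"increments": [{"slide": [-0.002,0,0],"spin": 0},{"slide": [-0.002,0,0],"spin": 0}]}}

```text
clock: 11.95
position: [0.5941, -0.0264, 0.035]
ee_rot: [-0.001, 0.614, 0.789, 0.001]
contact_force: [-0.2, 6.5, 10.6]
width: -0.0001
```

Emit:
{"name": "servo_tool", "arguments": {"increments": [{"slide": [0,0,-0.008],"spin": 0},{"slide": [0.007,0,0],"spin": 0},{"slide": [0.008,0,0],"spin": 0},{"slide": [0,0,0.004],"spin": 0},{"slide": [0,0,0.002],"spin": 0},{"slide": [0,0,0.002],"spin": 0},{"slide": [0,0,0.0005],"spin": 0}]}}

```text
clock: 12.65
position: [0.5901, -0.0136, 0.0347]
ee_rot: [-0.0, 0.614, 0.789, -0.0]
contact_force: [-4.2, 1.1, 12.9]
width: 0.0001
```

Emit:
{"name": "servo_tool", "arguments": {"increments": [{"slide": [-0.002,0,0],"spin": 0},{"slide": [-0.002,0,0],"spin": 0}]}}

```text
clock: 12.85
position: [0.5904, -0.015, 0.0348]
ee_rot: [-0.002, 0.615, 0.789, 0.001]
contact_force: [-5.1, 9.9, 14.7]
width: 0.0001
```

Emit:
{"name": "servo_tool", "arguments": {"increments": [{"slide": [-0.002,0,0],"spin": 0}]}}

```text
clock: 12.95
position: [0.5908, -0.0166, 0.035]
ee_rot: [-0.003, 0.615, 0.789, 0.002]
contact_force: [-4.3, 10.8, 14.4]
width: -0.0003
```

Emit:
{"name": "servo_tool", "arguments": {"increments": [{"slide": [-0.002,0,0],"spin": 0}]}}

```text
clock: 13.05
position: [0.5916, -0.0187, 0.035]
ee_rot: [-0.002, 0.615, 0.789, 0.002]
contact_force: [-3.1, 6.7, 13.6]
width: -0.0003
```

Emit:
{"name": "servo_tool", "arguments": {"increments": [{"slide": [-0.002,0,0],"spin": 0}]}}

```text
clock: 13.15
position: [0.5925, -0.0211, 0.0349]
ee_rot: [-0.001, 0.614, 0.789, 0.002]
contact_force: [-3.5, 8.3, 12.0]
width: -0.0002
```

Emit:
{"name": "servo_tool", "arguments": {"increments": [{"slide": [0,0,-0.01],"spin": 0},{"slide": [0,0,-0.03],"spin": 0},{"slide": [0.03,-0.01,0],"spin": 0},{"slide": [0.035,-0.013,0],"spin": 0},{"slide": [0.034,-0.013,0],"spin": 0},{"slide": [0,0,0],"spin": 0},{"slide": [0,0,0],"spin": 0}]}}

```text
clock: 13.85
position: [0.5339, 0.0635, 0.0736]
ee_rot: [0.001, 0.613, 0.79, -0.0]
contact_force: [-0.1, -0.1, 0.4]
width: -0.0001
```

```bash

python3 - <<'E'
from h import *
s,R=T();print(s['position'],s['contact_force'],to([.530,.0655,.014]))
a=eyes.get_image("top");b=eyes.get_image("scene")
crop(a,145,130,285,235,5.7,"pics/t3.png");crop(b,135,180,285,285,5.3,"pics/s3.png")
E
```

```text
[0.5338791  0.06352951 0.07361734] [-0.06228094 -0.11948542  0.40916369] [ 0.0029 -0.0033  0.0596]
```

View pics/t3.png

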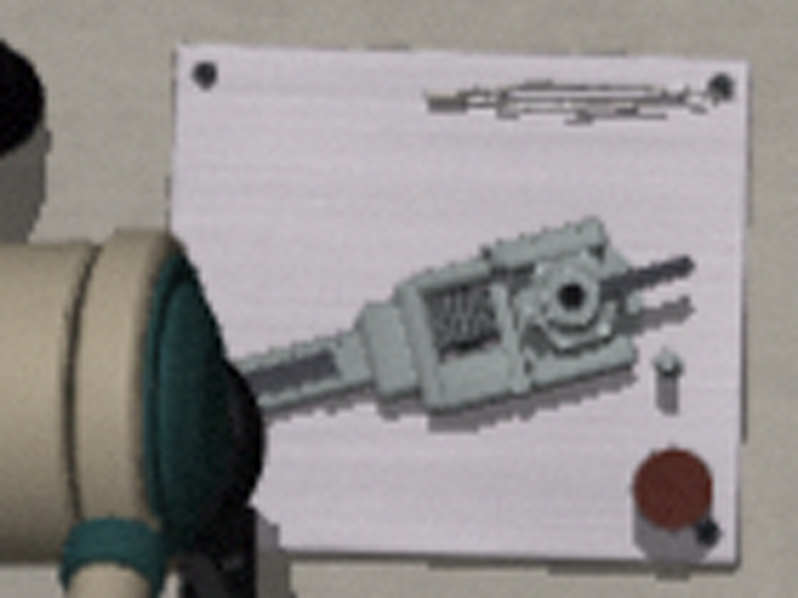

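View pics/s3.png

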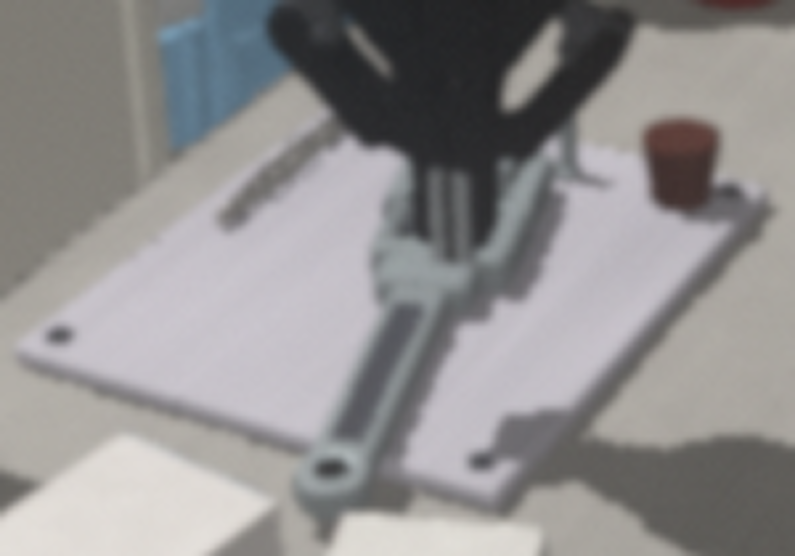

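```bash

python3 - <<'E'
import cv2,numpy as np
a=cv2.imread("pics/topc.png");b=cv2.imread("pics/t3.png")
o=[cv2.resize(i[190:430,400:720],None,fx=1.24,fy=1.24,interpolation=cv2.INTER_CUBIC) for i in(a,b)]
cv2.imwrite("pics/cmp.png",np.hstack(o))
E
```

```text
(no output)
```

View pics/cmp.png

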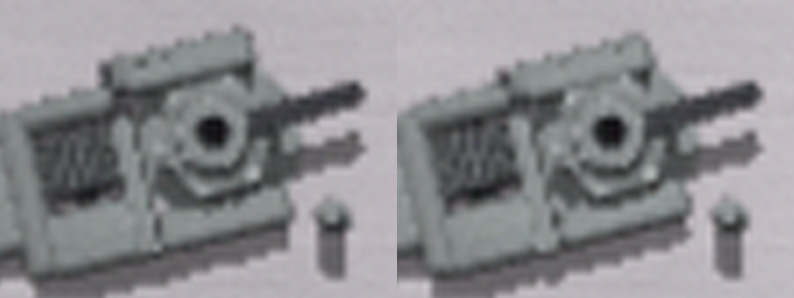

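```bash

cat > rect.py <<'E'
from h import *
def rect(im,f=None,yaw=-75.7,z=.028,c=(.6,-.0664)):
    th=np.radians(yaw);u=np.array([np.cos(th),np.sin(th)]);v=np.array([-u[1],u[0]])
    X,Y=np.meshgrid(np.arange(-80,61,.25)/1e3,np.arange(50,-50,-.25)/1e3)
    P=np.stack([c[0]+X*u[0]+Y*v[0],c[1]+X*u[1]+Y*v[1],np.full_like(X,z)],-1)
    uv=proj("top",P).reshape(X.shape+(2,)).astype(np.float32)
    return cv2.remap(im,uv[...,0],uv[...,1],cv2.INTER_CUBIC)
E
python3 - <<'E'
from rect import *
a=cv2.imread("pics/top0.png");b=eyes.get_image("top");cv2.imwrite("pics/top3.png",b)
A=rect(a);B=rect(b)
cv2.imwrite("pics/r.png",np.vstack([A[:320],B[:320]]))
for n,I in(("A",A),("B",B)):
    g=cv2.cvtColor(I,cv2.COLOR_BGR2GRAY).astype(float)
    p=g[:,int((-20+80)*4):int((12+80)*4)].mean(1)
    print(n,[(50-i/4,int(p[i])) for i in range(30,180,4)])
E
```

```text
A [(42.5, 177), (41.5, 178), (40.5, 178), (39.5, 178), (38.5, 178), (37.5, 179), (36.5, 178), (35.5, 177), (34.5, 173), (33.5, 163), (32.5, 149), (31.5, 138), (30.5, 133), (29.5, 133), (28.5, 136), (27.5, 141), (26.5, 145), (25.5, 145), (24.5, 142), (23.5, 134), (22.5, 120), (21.5, 100), (20.5, 81), (19.5, 74), (18.5, 84), (17.5, 103), (16.5, 120), (15.5, 127), (14.5, 127), (13.5, 127), (12.5, 127), (11.5, 128), (10.5, 131), (9.5, 133), (8.5, 134), (7.5, 130), (6.5, 122), (5.5, 111)]
B [(42.5, 184), (41.5, 184), (40.5, 184), (39.5, 183), (38.5, 183), (37.5, 183), (36.5, 183), (35.5, 184), (34.5, 185), (33.5, 185), (32.5, 181), (31.5, 171), (30.5, 156), (29.5, 144), (28.5, 139), (27.5, 140), (26.5, 143), (25.5, 147), (24.5, 150), (23.5, 150), (22.5, 147), (21.5, 142), (20.5, 132), (19.5, 121), (18.5, 114), (17.5, 114), (16.5, 120), (15.5, 127), (14.5, 131), (13.5, 132), (12.5, 130), (11.5, 130), (10.5, 131), (9.5, 133), (8.5, 135), (7.5, 134), (6.5, 127), (5.5, 115)]
```

View pics/r.png

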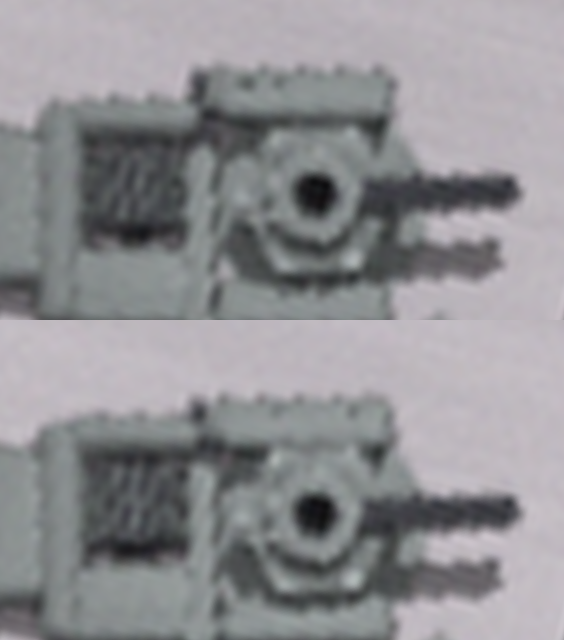

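```bash

python3 - <<'E'
from rect import *
a=cv2.imread("pics/top0.png");b=cv2.imread("pics/top3.png")
A=rect(a);B=rect(b)
for (x0,x1) in((-60,-30),(2,14),(-18,-8)):
  for n,I in(("A",A),("B",B)):
    g=cv2.cvtColor(I,cv2.COLOR_BGR2GRAY).astype(float)
    p=g[:,(x0+80)*4:(x1+80)*4].mean(1)
    print(x0,n,[(int(50-i/4),int(p[i])) for i in list(range(48,136,4))+list(range(240,380,4))])
cv2.imwrite("pics/r2.png",np.hstack([A[:,200:500],B[:,200:500]]))
E
```

```text
-60 A [(38, 182), (37, 182), (36, 182), (35, 181), (34, 181), (33, 179), (32, 177), (31, 175), (30, 174), (29, 173), (28, 171), (27, 165), (26, 152), (25, 138), (24, 132), (23, 133), (22, 135), (21, 131), (20, 121), (19, 107), (18, 91), (17, 77), (-10, 83), (-11, 96), (-12, 110), (-13, 125), (-14, 137), (-15, 142), (-16, 142), (-17, 143), (-18, 143), (-19, 143), (-20, 143), (-21, 142), (-22, 140), (-23, 138), (-24, 136), (-25, 137), (-26, 137), (-27, 137), (-28, 133), (-29, 123), (-30, 106), (-31, 87), (-32, 73), (-33, 71), (-34, 80), (-35, 92), (-36, 98), (-37, 98), (-38, 97), (-39, 100), (-40, 108), (-41, 122), (-42, 144), (-43, 166), (-44, 178)]
-60 B [(38, 189), (37, 188), (36, 188), (35, 188), (34, 187), (33, 187), (32, 186), (31, 185), (30, 182), (29, 178), (28, 170), (27, 156), (26, 141), (25, 134), (24, 135), (23, 139), (22, 137), (21, 128), (20, 113), (19, 97), (18, 81), (17, 68), (-10, 98), (-11, 113), (-12, 128), (-13, 140), (-14, 147), (-15, 148), (-16, 148), (-17, 148), (-18, 147), (-19, 146), (-20, 145), (-21, 144), (-22, 142), (-23, 140), (-24, 140), (-25, 142), (-26, 
[... 2135 characters left out ...]
127), (-42, 152), (-43, 173), (-44, 181)]
-18 B [(38, 183), (37, 183), (36, 184), (35, 186), (34, 186), (33, 185), (32, 179), (31, 165), (30, 148), (29, 137), (28, 135), (27, 138), (26, 143), (25, 148), (24, 151), (23, 150), (22, 147), (21, 138), (20, 123), (19, 109), (18, 101), (17, 101), (-10, 90), (-11, 95), (-12, 103), (-13, 108), (-14, 109), (-15, 109), (-16, 107), (-17, 102), (-18, 94), (-19, 89), (-20, 97), (-21, 113), (-22, 129), (-23, 143), (-24, 150), (-25, 151), (-26, 149), (-27, 145), (-28, 136), (-29, 120), (-30, 97), (-31, 78), (-32, 73), (-33, 83), (-34, 97), (-35, 103), (-36, 102), (-37, 100), (-38, 104), (-39, 115), (-40, 134), (-41, 157), (-42, 177), (-43, 185), (-44, 184)]
```

View pics/r2.png

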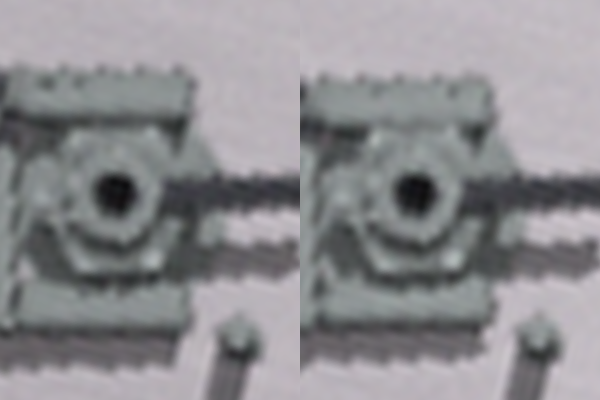

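Emit:
{"name": "servo_tool", "arguments": {"increments": [{"slide": [-0.03,0.012,0],"spin": 0},{"slide": [-0.031,0.012,0],"spin": 0},{"slide": [-0.031,0.012,0],"spin": 0},{"slide": [0,0,0.02],"spin": 0},{"slide": [0,0,0.012],"spin": 0},{"slide": [0,0,0.003],"spin": 0},{"slide": [0,0,0],"spin": 0}]}}

```text
clock: 14.7
position: [0.5904, -0.0167, 0.0376]
ee_rot: [-0.001, 0.614, 0.789, -0.001]
contact_force: [0.1, -0.0, -0.4]
width: -0.0002
```

Emit:
{"name": "servo_tool", "arguments": {"increments": [{"slide": [0,0,0.002],"spin": 0},{"slide": [0,0,0.0015],"spin": 0},{"slide": [0,0,0],"spin": 0}]}}

```text
clock: 15.0
position: [0.5913, -0.0165, 0.0354]
ee_rot: [0.0, 0.614, 0.79, 0.0]
contact_force: [0.3, -0.3, 0.7]
width: 0.0001
```

Emit:
{"name": "servo_tool", "arguments": {"increments": [{"slide": [0,0,0.001],"spin": 0},{"slide": [0,0,0.001],"spin": 0},{"slide": [0,0,0],"spin": 0}]}}

```text
clock: 15.3
position: [0.5915, -0.0165, 0.035]
ee_rot: [0.001, 0.614, 0.789, 0.0]
contact_force: [-2.8, 1.7, 10.1]
width: 0.0001
```

Emit:
{"name": "servo_tool", "arguments": {"increments": [{"slide": [0,0,0.0008],"spin": 0},{"slide": [-0.001,0,0],"spin": 0},{"slide": [0,0,0],"spin": 0}]}}

```text
clock: 15.6
position: [0.5916, -0.0166, 0.0349]
ee_rot: [0.0, 0.614, 0.789, 0.001]
contact_force: [-4.5, 3.2, 15.4]
width: -0.0005
```

Emit:
{"name": "servo_tool", "arguments": {"increments": [{"slide": [-0.001,0,0],"spin": 0},{"slide": [0,0,0],"spin": 0}]}}

```text
clock: 15.8
position: [0.5916, -0.0168, 0.0349]
ee_rot: [-0.0, 0.614, 0.789, 0.001]
contact_force: [-4.4, 7.0, 15.0]
width: -0.0002
```

Emit:
{"name": "servo_tool", "arguments": {"increments": [{"slide": [-0.001,0,0],"spin": 0},{"slide": [0,0,0],"spin": 0}]}}

```text
clock: 16.0
position: [0.5918, -0.0174, 0.0349]
ee_rot: [-0.001, 0.614, 0.789, 0.002]
contact_force: [-3.7, 6.2, 15.0]
width: 0.0001
```

Emit:
{"name": "servo_tool", "arguments": {"increments": [{"slide": [-0.001,0,0],"spin": 0},{"slide": [0,0,0],"spin": 0}]}}

```text
clock: 16.2
position: [0.5919, -0.018, 0.0349]
ee_rot: [-0.001, 0.614, 0.789, 0.002]
contact_force: [-3.9, 8.8, 16.1]
width: -0.0002
```

Emit:
{"name": "servo_tool", "arguments": {"increments": [{"slide": [-0.001,0,0],"spin": 0},{"slide": [0,0,0],"spin": 0}]}}

```text
clock: 16.4
position: [0.592, -0.0186, 0.0349]
ee_rot: [-0.001, 0.614, 0.789, 0.002]
contact_force: [-3.9, 8.9, 16.1]
width: -0.0001
```

Emit:
{"name": "servo_tool", "arguments": {"increments": [{"slide": [-0.001,0,0],"spin": 0},{"slide": [0,0,0],"spin": 0}]}}

```text
clock: 16.6
position: [0.5922, -0.0192, 0.0349]
ee_rot: [-0.002, 0.615, 0.789, 0.002]
contact_force: [-4.2, 8.9, 15.2]
width: 0.0002
```

Emit:
{"name": "servo_tool", "arguments": {"increments": [{"slide": [-0.002,0,0],"spin": 0},{"slide": [-0.001,0,0],"spin": 0}]}}

```text
clock: 16.8
position: [0.5927, -0.0212, 0.0349]
ee_rot: [-0.002, 0.615, 0.789, 0.003]
contact_force: [-6.2, 12.5, 17.8]
width: 0.0002
```

Emit:
{"name": "servo_tool", "arguments": {"increments": [{"slide": [-0.002,0,0],"spin": 0},{"slide": [-0.001,0,0],"spin": 0}]}}

```text
clock: 17.0
position: [0.5941, -0.025, 0.0349]
ee_rot: [-0.001, 0.615, 0.789, 0.002]
contact_force: [-3.3, 10.3, 15.8]
width: -0.0001
```

Emit:
{"name": "servo_tool", "arguments": {"increments": [{"slide": [-0.002,0,0],"spin": 0},{"slide": [-0.001,0,0],"spin": 0},{"slide": [0,0,0],"spin": 0},{"slide": [0,0,0],"spin": 0}]}}

```text
clock: 17.4
position: [0.5952, -0.0283, 0.0349]
ee_rot: [-0.001, 0.615, 0.789, 0.002]
contact_force: [-3.1, 8.0, 14.2]
width: 0.0004
```

Emit:
{"name": "servo_tool", "arguments": {"increments": [{"slide": [0,0,-0.01],"spin": 0},{"slide": [0,0,-0.03],"spin": 0},{"slide": [0.035,-0.013,0],"spin": 0},{"slide": [0.035,-0.013,0],"spin": 0},{"slide": [0.035,-0.013,0],"spin": 0},{"slide": [0,0,0],"spin": 0},{"slide": [0,0,0],"spin": 0}]}}

```text
clock: 18.1
position: [0.5314, 0.0611, 0.0727]
ee_rot: [0.001, 0.613, 0.79, 0.0]
contact_force: [-0.1, -1.0, -0.2]
width: -0.0001
```

```bash

python3 - <<'E'
from rect import *
b=eyes.get_image("top");cv2.imwrite("pics/top4.png",b)
s=eyes.get_image("scene");crop(s,135,180,285,285,5.3,"pics/s4.png")
A=rect(cv2.imread("pics/top3.png"));B=rect(b)
cv2.imwrite("pics/r4.png",np.hstack([A[:,200:500],B[:,200:500]]))
print(manip.get_state()['position'],to([.530,.0655,.014]))
E
```

```text
[0.53251799 0.06019207 0.07259444] [ 0.0058 -0.0012  0.0586]
```

View pics/r4.png

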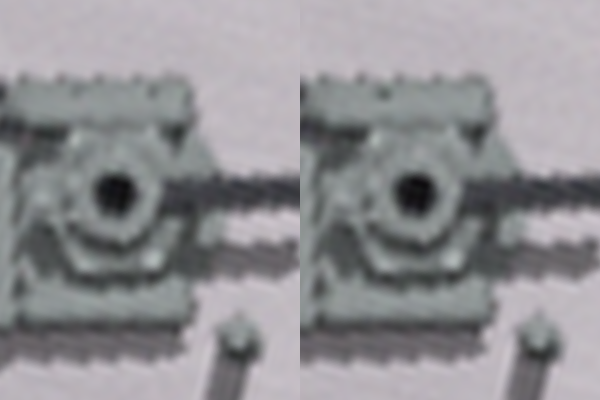

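View pics/s4.png

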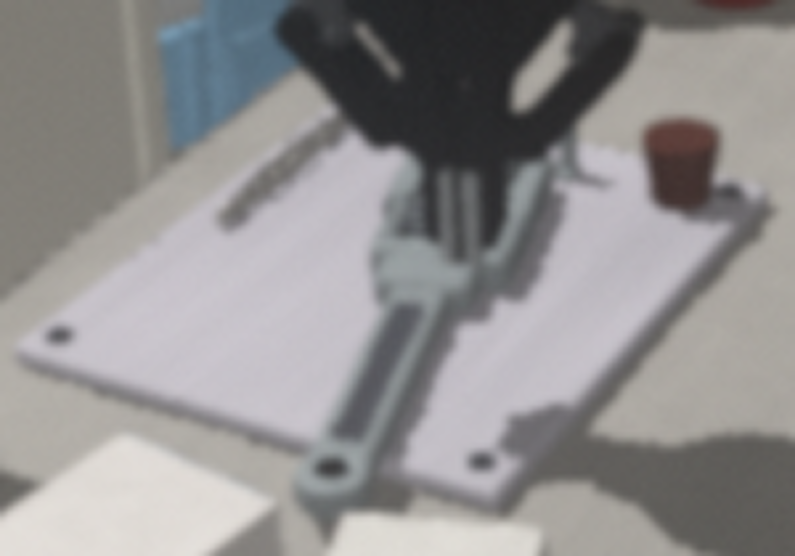

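Emit:
{"name": "servo_tool", "arguments": {"increments": [{"slide": [0.002,-0.001,0.025],"spin": 0},{"slide": [0.002,0,0.02],"spin": 0},{"slide": [0,0,0.01],"spin": 0},{"slide": [0,0,0.002],"spin": 0},{"slide": [0,0,0],"spin": 0}]}}

```text
clock: 18.7
position: [0.53, 0.0639, 0.0151]
ee_rot: [0.0, 0.614, 0.789, -0.0]
contact_force: [0.5, -0.1, 0.3]
width: 0.0001
```

Emit:
{"name": "servo_tool", "arguments": {"increments": [{"slide": [0,0.003,0],"spin": 0},{"slide": [0,0.002,0],"spin": 0},{"slide": [0,0,0],"spin": 0}]}}

```text
clock: 19.0
position: [0.5354, 0.0657, 0.0159]
ee_rot: [0.001, 0.614, 0.789, 0.001]
contact_force: [0.5, -1.0, 0.3]
width: 0.0001
```

Emit:
{"name": "servo_tool", "arguments": {"increments": [{"slide": [0,0.002,0],"spin": 0},{"slide": [0,0.002,0],"spin": 0},{"slide": [0,0,0],"spin": 0}]}}

```text
clock: 19.3
position: [0.5385, 0.0667, 0.0153]
ee_rot: [0.0, 0.614, 0.789, 0.0]
contact_force: [-0.8, 0.0, 0.2]
width: 0.0001
```

Emit:
{"name": "servo_tool", "arguments": {"increments": [{"slide": [0,0.002,0],"spin": 0},{"slide": [0,0.002,0],"spin": 0},{"slide": [0,0,0],"spin": 0}]}}

```text
clock: 19.6
position: [0.5403, 0.0674, 0.015]
ee_rot: [-0.001, 0.614, 0.79, -0.001]
contact_force: [-3.4, -1.1, 3.9]
width: -0.0
```

Emit:
{"name": "servo_tool", "arguments": {"increments": [{"slide": [0,0.001,0],"spin": 0},{"slide": [0.0005,0.003,0],"spin": 1.2},{"slide": [0.0005,0.003,0],"spin": 1.2},{"slide": [0.0005,0.003,0],"spin": 1.2}]}}

```text
clock: 20.0
position: [0.5475, 0.0705, 0.0148]
ee_rot: [-0.002, 0.638, 0.77, -0.003]
contact_force: [-8.0, -4.0, 5.7]
width: -0.0
```

Emit:
{"name": "servo_tool", "arguments": {"increments": [{"slide": [0.0005,0.003,0],"spin": 1.2},{"slide": [0.0005,0.003,0],"spin": 1.2},{"slide": [0.0005,0.003,0],"spin": 1.2}]}}

```text
clock: 20.3
position: [0.5561, 0.0735, 0.0149]
ee_rot: [-0.002, 0.662, 0.749, -0.003]
contact_force: [-7.7, -3.6, 7.3]
width: 0.0
```

```bash

python3 - <<'E'
from rect import *
s,R=T();b=eyes.get_image("top");cv2.imwrite("pics/top5.png",b)
crop(b,145,130,285,235,5.7,"pics/t5.png")
print(s['position'],s['contact_force'],R.T@s['contact_force'],R.T@(s['position']-[.6,-.0664,.01]))
E
```

```text
[0.55605026 0.07350715 0.01485719] [-7.69169236 -3.63093019  7.30874126] [-2.66464656 -8.13776958 -7.24153638] [ 0.144239   -0.02649227 -0.00473832]
```

View pics/t5.png

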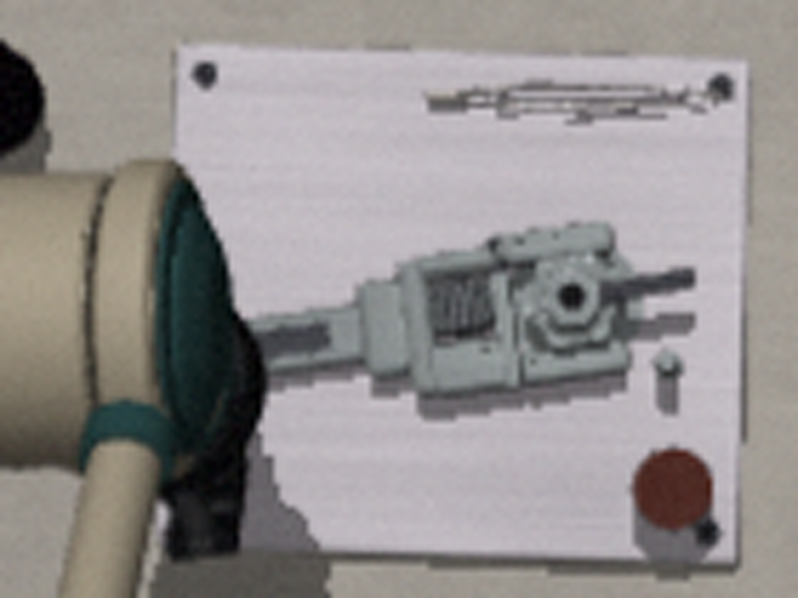

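Emit:
{"name": "servo_tool", "arguments": {"increments": [{"slide": [0.0005,0.003,-0.0006],"spin": 1.2},{"slide": [0.0005,0.003,-0.0006],"spin": 1.2},{"slide": [0.0005,0.003,0],"spin": 1.2}]}}

```text
clock: 20.65
position: [0.5677, 0.0767, 0.0158]
ee_rot: [-0.001, 0.686, 0.728, -0.001]
contact_force: [-4.2, -0.7, -1.4]
width: 0.0001
```

Emit:
{"name": "servo_tool", "arguments": {"increments": [{"slide": [0.0005,0.003,0],"spin": 1.2},{"slide": [0.0005,0.003,0],"spin": 1.2},{"slide": [0.0005,0.003,0],"spin": 1.2}]}}

```text
clock: 20.95
position: [0.5777, 0.0787, 0.0162]
ee_rot: [-0.0, 0.709, 0.706, -0.0]
contact_force: [-3.4, -1.0, -0.8]
width: -0.0002
```

Emit:
{"name": "servo_tool", "arguments": {"increments": [{"slide": [0.0005,0.003,0],"spin": 1.2},{"slide": [0.0005,0.003,0],"spin": 1.2},{"slide": [0.0005,0.003,0],"spin": 1.2},{"slide": [0.0005,0.003,0],"spin": 1.2}]}}

```text
clock: 21.35
position: [0.5873, 0.0801, 0.0166]
ee_rot: [-0.002, 0.737, 0.675, -0.002]
contact_force: [-9.2, -1.1, 6.9]
width: -0.0002
```

Emit:
{"name": "servo_tool", "arguments": {"increments": [{"slide": [0.0005,0.003,0],"spin": 1.2},{"slide": [0.0005,0.003,0],"spin": 1.2},{"slide": [0.0005,0.003,0],"spin": 1.2},{"slide": [0.0005,0.003,0],"spin": 1.2}]}}

```text
clock: 21.75
position: [0.5997, 0.0807, 0.0166]
ee_rot: [-0.001, 0.765, 0.644, -0.002]
contact_force: [-7.7, -1.3, 5.3]
width: 0.0003
```

```bash

python3 - <<'E'
from rect import *
s,R=T();b=eyes.get_image("top");cv2.imwrite("pics/top6.png",b)
crop(b,145,130,285,235,5.7,"pics/t6.png")
print(s['position'],R.T@s['contact_force'],R.T@(s['position']-[.6,-.0664,.01]),np.degrees(np.arctan2(s['position'][1]+.0664,s['position'][0]-.6)))
E
```

```text
[0.59973261 0.08067974 0.01663853] [-2.59482619 -7.40226837 -5.29511155] [ 0.14487011 -0.02538489 -0.00669707] 90.10416475062475
```

View pics/t6.png

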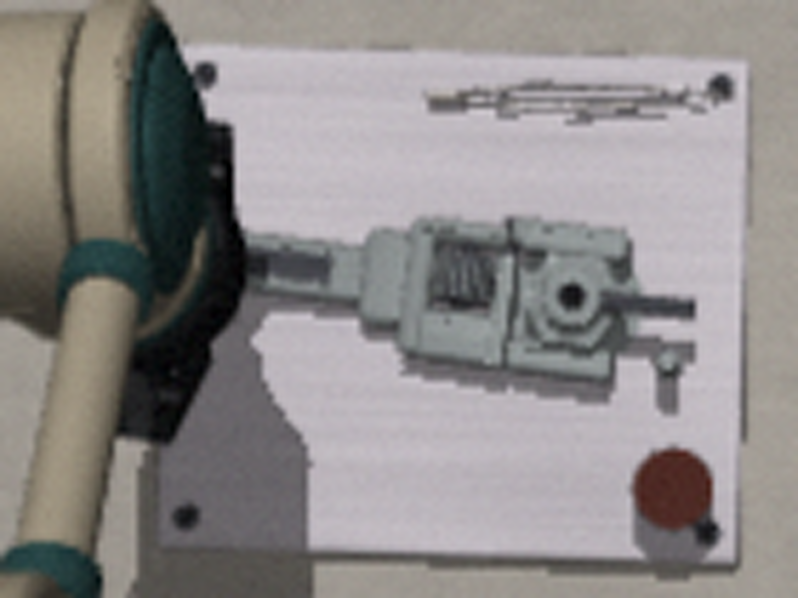

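```bash

python3 - <<'E'
from h import *
def tri(a,b):
    K1,r1,t1=cal("scene");K2,r2,t2=cal("top")
    P1=K1@np.c_[cv2.Rodrigues(r1)[0],t1];P2=K2@np.c_[cv2.Rodrigues(r2)[0],t2]
    X=cv2.triangulatePoints(P1,P2,np.array(a,float).reshape(2,1),np.array(b,float).reshape(2,1));X=(X[:3]/X[3]).ravel()
    return X,proj("scene",X),proj("top",X)
print(tri((84,180),(110,113)));print(tri((110,207),(122,133)));print(tri((112,217),(131,140)))
crop(cv2.imread("pics/top0.png"),90,100,180,170,8,"pics/bt.png");crop(cv2.imread("pics/scene0.png"),70,165,150,255,6,"pics/bs.png")
b=eyes.get_image("scene");cv2.imwrite("pics/s6.png",b)
E
```

```text
(array([0.72081391, 0.19357409, 0.18900102]), array([[ 84.03616373, 180.010689  ]]), array([[109.98089966, 112.97378671]]))
(array([0.68797979, 0.18275989, 0.14079306]), array([[107.97652003, 206.47854919]]), array([[122.96011511, 134.44878122]]))
(array([0.68460373, 0.17574294, 0.11623587]), array([[114.24054197, 217.52651939]]), array([[129.93707042, 138.39706747]]))
```

View pics/bt.png

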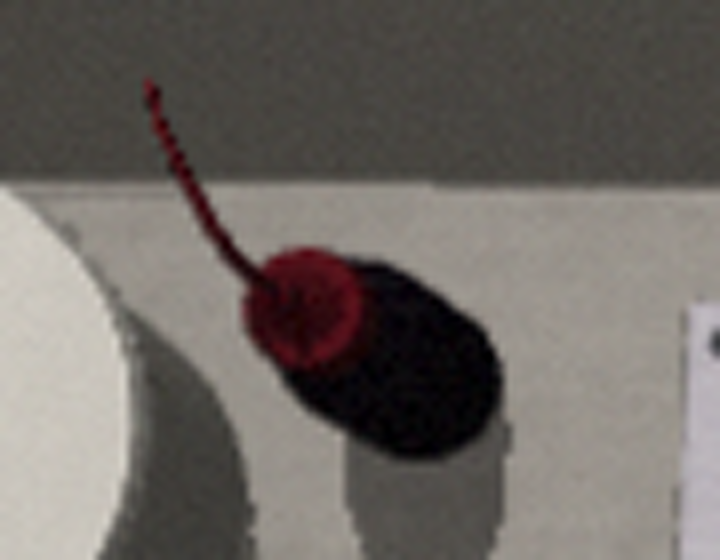

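View pics/bs.png

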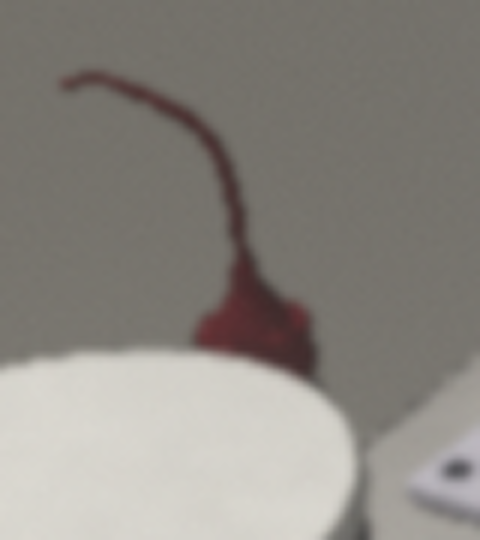

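View pics/s6.png

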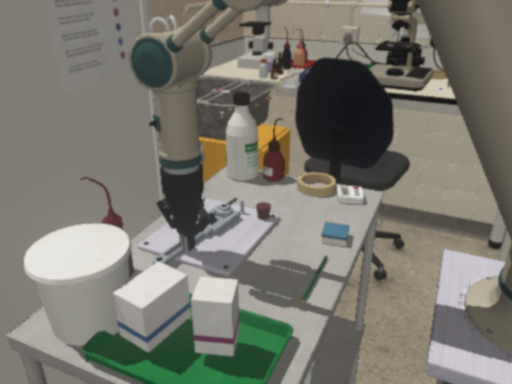

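Emit:
{"name": "servo_tool", "arguments": {"increments": [{"slide": [0.0005,0.003,-0.0006],"spin": 1.2},{"slide": [0.0005,0.003,-0.0006],"spin": 1.2},{"slide": [0.0005,0.003,0],"spin": 1.2},{"slide": [0.0005,0.003,0],"spin": 1.2}]}}

```text
clock: 22.25
position: [0.6142, 0.0803, 0.0174]
ee_rot: [-0.0, 0.791, 0.611, -0.0]
contact_force: [-3.2, -0.7, -1.8]
width: 0.0002
```

Emit:
{"name": "servo_tool", "arguments": {"increments": [{"slide": [0.0005,0.003,0],"spin": 1.2},{"slide": [0.0005,0.003,0],"spin": 1.2},{"slide": [0.0005,0.003,0],"spin": 1.2}]}}

```text
clock: 22.55
position: [0.6234, 0.0792, 0.0175]
ee_rot: [0.0, 0.81, 0.586, -0.0]
contact_force: [-2.6, -0.9, -2.1]
width: 0.0
```

```bash

python3 - <<'E'
from rect import *
s,R=T();b=eyes.get_image("top");cv2.imwrite("pics/top7.png",b)
crop(b,145,130,285,235,5.7,"pics/t7.png")
print(s['position'],R.T@s['contact_force'],R.T@(s['position']-[.6,-.0664,.01]),np.degrees(np.arctan2(s['position'][1]+.0664,s['position'][0]-.6)))
E
```

```text
[0.62338671 0.07921005 0.01746288] [-1.65329955 -2.20174248  2.05076147] [ 0.14560941 -0.02338066 -0.00749416] 80.87553985499954
```

View pics/t7.png

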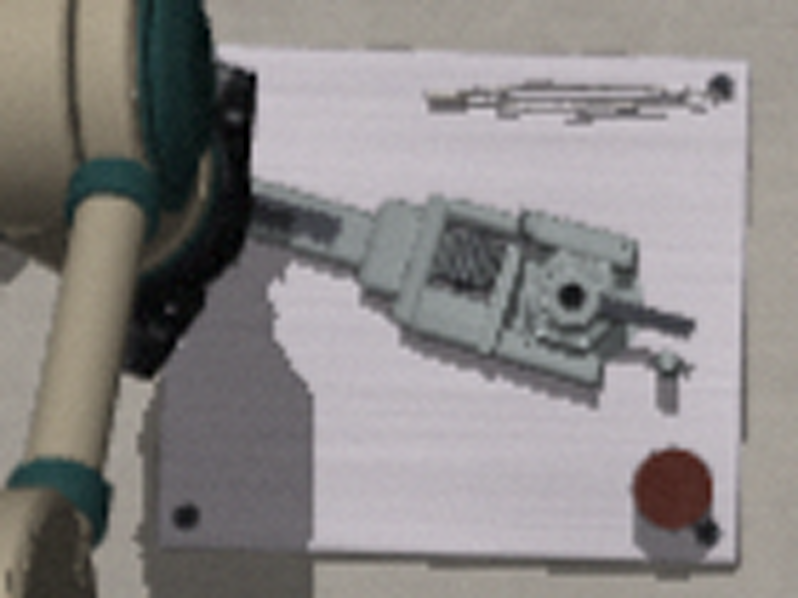

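Emit:
{"name": "servo_tool", "arguments": {"increments": [{"slide": [0.0005,0.003,0],"spin": 1.2},{"slide": [0.0005,0.003,0],"spin": 1.2},{"slide": [0.0005,0.003,0],"spin": 1.2}]}}

```text
clock: 22.9
position: [0.6323, 0.0777, 0.0175]
ee_rot: [0.0, 0.828, 0.56, -0.0]
contact_force: [-4.0, -1.0, -1.5]
width: 0.0002
```

Emit:
{"name": "servo_tool", "arguments": {"increments": [{"slide": [0.0004,0.002,0],"spin": 0.8},{"slide": [0.0004,0.002,0],"spin": 0.8}]}}

```text
clock: 23.1
position: [0.6362, 0.0768, 0.0176]
ee_rot: [0.0, 0.836, 0.549, -0.0]
contact_force: [-4.7, -0.3, -1.6]
width: 0.0001
```

```bash

python3 - <<'E'
from rect import *
s,R=T();b=eyes.get_image("top");cv2.imwrite("pics/top8.png",b)
crop(b,215,150,285,205,11,"pics/t8.png")
print(s['position'],R.T@s['contact_force'],R.T@(s['position']-[.6,-.0664,.01]),np.degrees(np.arctan2(s['position'][1]+.0664,s['position'][0]-.6)))
E
```

```text
[0.63619452 0.07683575 0.01756751] [-2.13493293 -4.20293798  1.56715522] [ 0.14582251 -0.02369788 -0.0076156 ] 75.81868510469414
```

View pics/t8.png

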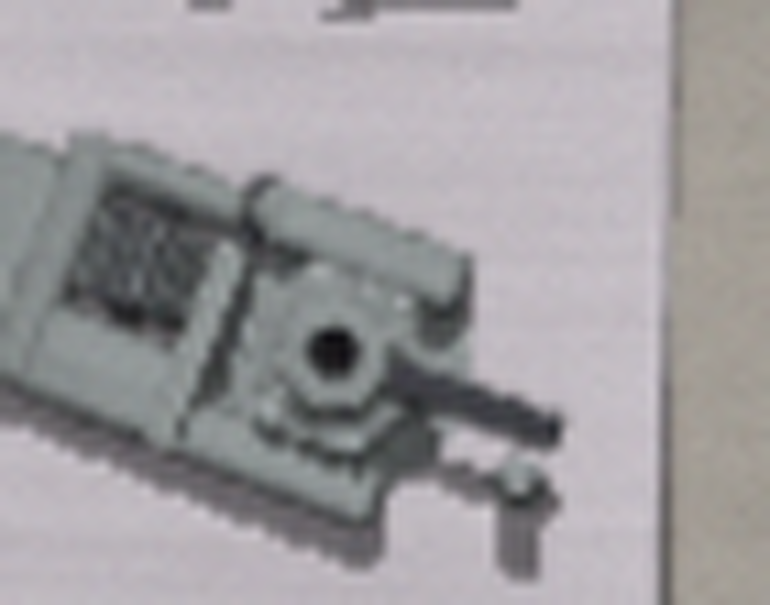

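Emit:
{"name": "servo_tool", "arguments": {"increments": [{"slide": [0.0004,0.002,0],"spin": 0.8},{"slide": [0.0004,0.002,0],"spin": 0.8}]}}

```text
clock: 23.35
position: [0.6399, 0.076, 0.0176]
ee_rot: [-0.0, 0.843, 0.537, -0.0]
contact_force: [-4.8, -0.6, -0.5]
width: 0.0
```

Emit:
{"name": "servo_tool", "arguments": {"increments": [{"slide": [0.0004,0.002,0],"spin": 0.8}]}}

```text
clock: 23.45
position: [0.642, 0.0755, 0.0176]
ee_rot: [0.0, 0.847, 0.531, -0.0]
contact_force: [-5.2, -1.8, -0.5]
width: 0.0
```

Emit:
{"name": "servo_tool", "arguments": {"increments": [{"slide": [0.0003,0.0015,0],"spin": 0.6}]}}

```text
clock: 23.55
position: [0.6435, 0.075, 0.0176]
ee_rot: [0.0, 0.85, 0.527, -0.0]
contact_force: [-4.5, -1.7, 0.3]
width: 0.0
```

```bash

python3 - <<'E'
from rect import *
s,R=T();b=eyes.get_image("top");cv2.imwrite("pics/top9.png",b)
crop(b,215,150,285,205,11,"pics/t9.png")
print(s['position'],R.T@s['contact_force'],R.T@(s['position']-[.6,-.0664,.01]),np.degrees(np.arctan2(s['position'][1]+.0664,s['position'][0]-.6)))
E
```

```text
[0.64348497 0.07503519 0.01756245] [-3.48631578 -3.24644828 -0.32551843] [ 0.14601612 -0.02393862 -0.00763418] 72.90968641844482
```

View pics/t9.png

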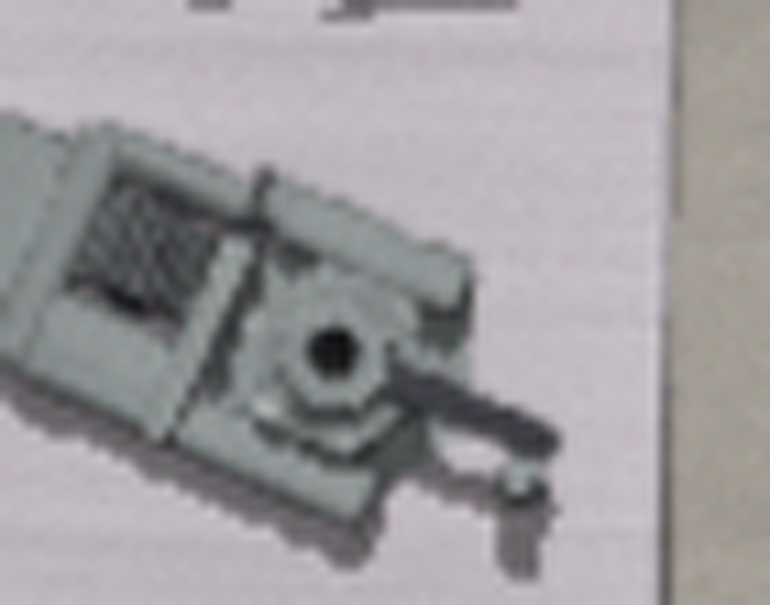

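Emit:
{"name": "servo_tool", "arguments": {"increments": [{"slide": [0.0003,0.0013,0],"spin": 0.5}]}}

```text
clock: 23.7
position: [0.6445, 0.0749, 0.0176]
ee_rot: [-0.0, 0.852, 0.523, -0.0]
contact_force: [-4.7, -0.2, 0.3]
width: 0.0
```

Emit:
{"name": "servo_tool", "arguments": {"increments": [{"slide": [0.0003,0.0013,0],"spin": 0.5}]}}

```text
clock: 23.8
position: [0.6453, 0.0747, 0.0175]
ee_rot: [-0.001, 0.854, 0.52, -0.001]
contact_force: [-6.7, -0.9, 2.1]
width: -0.0001
```

Emit:
{"name": "servo_tool", "arguments": {"increments": [{"slide": [0.0003,0.0013,0],"spin": 0.5}]}}

```text
clock: 23.9
position: [0.6455, 0.0746, 0.0175]
ee_rot: [-0.001, 0.857, 0.516, -0.002]
contact_force: [-9.3, -0.5, 3.6]
width: 0.0001
```

Emit:
{"name": "servo_tool", "arguments": {"increments": [{"slide": [0,-0.0005,0],"spin": 0},{"slide": [0,0,0],"spin": 0},{"slide": [0,0,0],"spin": 0}]}}

```text
clock: 24.2
position: [0.6455, 0.0747, 0.0175]
ee_rot: [-0.001, 0.856, 0.516, -0.001]
contact_force: [-7.4, -1.1, 1.9]
width: 0.0003
```

Emit:
{"name": "servo_tool", "arguments": {"increments": [{"slide": [0,-0.003,0],"spin": 0},{"slide": [0,-0.005,0],"spin": 0},{"slide": [0,-0.006,0],"spin": 0},{"slide": [0,-0.006,0],"spin": 0},{"slide": [0,0,0],"spin": 0}]}}

```text
clock: 24.7
position: [0.6289, 0.0845, 0.0178]
ee_rot: [0.0, 0.856, 0.516, 0.0]
contact_force: [-0.5, -1.4, 0.4]
width: -0.0002
```

```bash

python3 - <<'E'
from rect import *
s,R=T();b=eyes.get_image("top");cv2.imwrite("pics/top10.png",b)
crop(b,215,150,285,205,11,"pics/t10.png")
print(s['position'],s['contact_force'])
I=rect(b,yaw=-113.8)
cv2.imwrite("pics/r10.png",I)
c=eyes.get_image("scene");crop(c,135,180,285,285,5.3,"pics/s10.png")
E
```

```text
[0.6288954  0.08447794 0.01782495] [-0.45291054 -1.39902855  0.4328503 ]
```

View pics/t10.png

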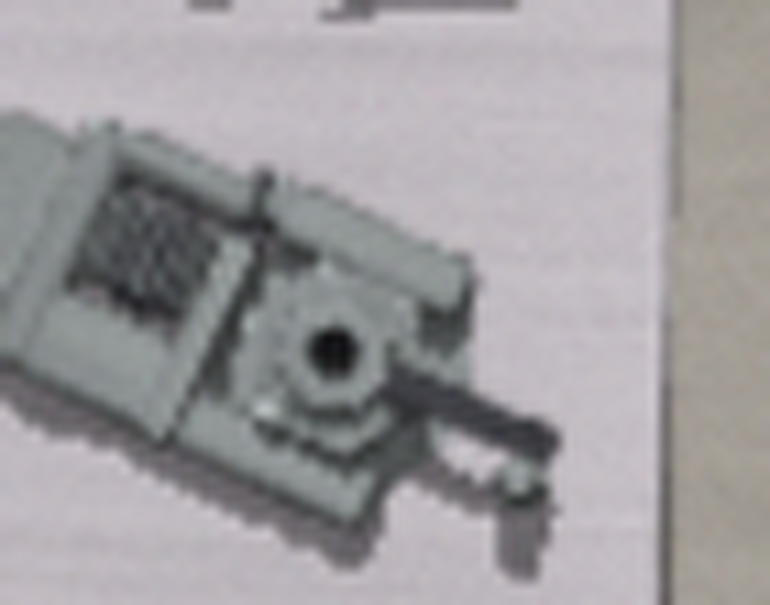

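View pics/r10.png

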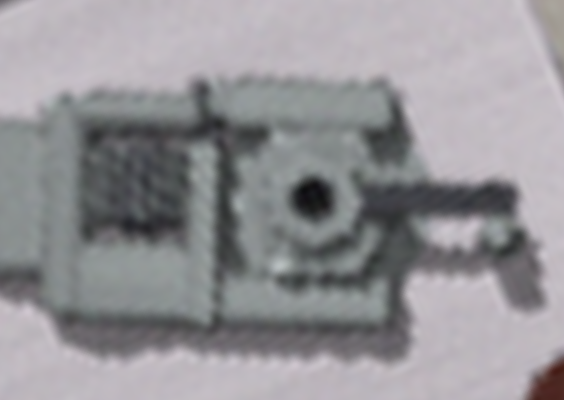

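View pics/s10.png

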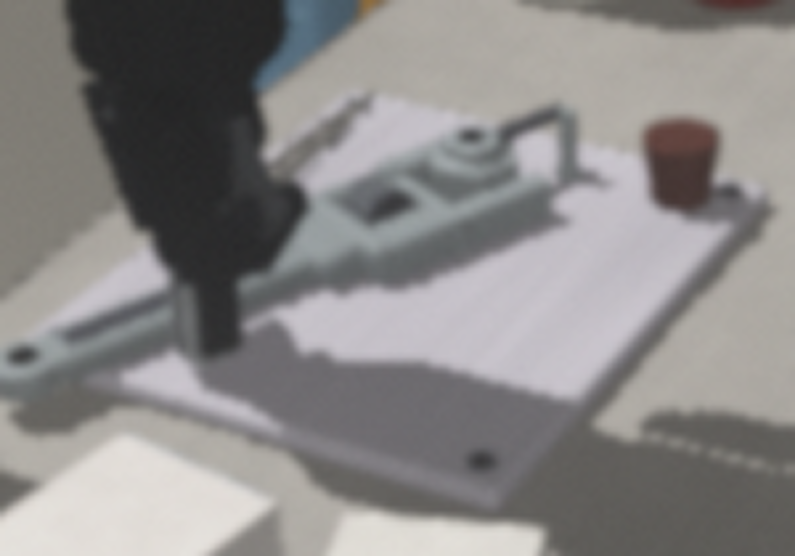

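Emit:
{"name": "servo_tool", "arguments": {"increments": [{"slide": [0,-0.005,-0.02],"spin": 0},{"slide": [0,0,-0.03],"spin": 0},{"slide": [0,0,-0.04],"spin": 0},{"slide": [0,-0.01,-0.03],"spin": 0},{"slide": [0,0,0],"spin": 0},{"slide": [0,0,0],"spin": 0}]}}

```text
clock: 25.4
position: [0.6166, 0.0908, 0.1384]
ee_rot: [0.001, 0.856, 0.516, 0.001]
contact_force: [0.4, -0.0, -0.2]
width: -0.0003
```

```bash

python3 - <<'E'
from rect import *
b=eyes.get_image("top")
A=rect(cv2.imread("pics/top10.png"),yaw=-113.8);B=rect(b,yaw=-113.8)
print(cv2.absdiff(A,B)[80:340,100:500].mean(), manip.get_state()['contact_force'])
cv2.imwrite("pics/r11.png",B);crop(b,100,130,285,235,4.3,"pics/t11.png")
E
```

```text
1.8737275641025641 [ 0.02989857  0.77381879 -0.26405845]
```

View pics/t11.png

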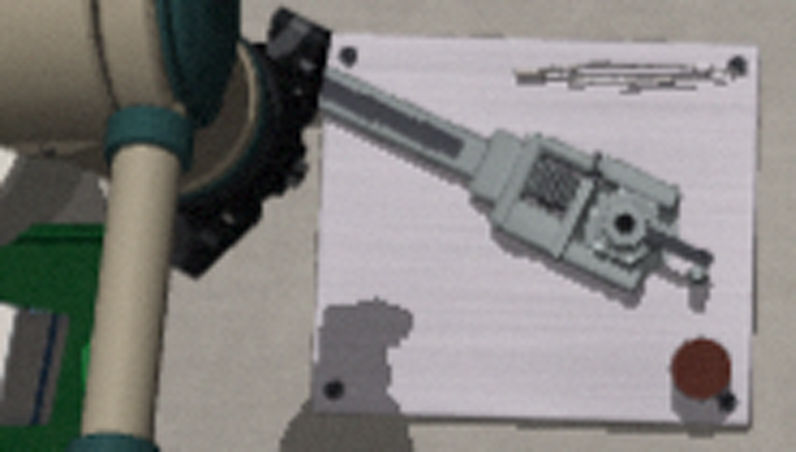

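The wrench lies flat and snug, with the pointer arm at (710,258) against the post at (698,275). The bung and forceps have not moved, and the robot is clear.

```bash
python3 -c "
from rig import manip
print(manip.sign_off())"
```

```text
the job is handed in; nothing more can be done
None
```

The wrench is snug on the nut and the nut is turned home against the stop post. I handed the job in at about 25 s of the 72 s allowed; no verdict was reported.

- **Closing the jaws:** I rolled the worm with the shut fingertips in five strokes, pressing at most about 18 N in the readings. By the later strokes the drag had risen from about 6 N to 10–14 N and the tip was slipping. The last stroke moved the jaw no further in the pictures, so I took it as bearing on the nut. I could not measure the jaw force on the nut directly.
- **Turning the nut:** I pushed the handle clockwise through about 38° with the fingertip, mostly at 3–9 N. I stopped when motion ceased and the force rose to about 9 N, then backed off and lifted clear.
- **Last checks:**
  - In the top and scene pictures the pointer arm rests against the post.
  - The wrench is flat and did not move when I retracted.
  - The outer width over the jaws is about 60 mm, against about 64 mm at the start and 60.5 mm before the turn. These readings are good to about 0.5 mm at best.
  - The bung and forceps look unmoved. The tape roll was not re-measured, but nothing came near it.
  - The force reading is zero within noise.
- **Disagreement:** Scaled directly, the starting picture put the jaw at about 20 mm, against the stated 21 to 23 mm. I relied on the change in width and the slipping, not the absolute figure.

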